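# Load the rocking mixer and set its dial for the waiting samples

### The job

Load the mixer with the one tube carrier that stands on the white paper mat: set it down on the grey deck, lengthwise along the back fence with its whole length on the deck, push it back until it is flush against the fence, and let go. Then turn the mixer's dial so that the white pointer stands on the mark of that carrier's own colour (purple, green or orange). Leave the other two carriers and the rest of the bench as they are.

Things in the scene. Friction and masses are not known exactly. Their poses are not given: they have to be found in the camera images.
- carrier_purple: tube carrier of purple plastic, 0.36 kg: block 150 x 56 x 45 mm high, long side along its x; in the middle an upright lifting fin, 36 (x) x 14 (y) mm, its top 125 mm above the underside; either side of it four tubes with purple caps, 95 mm high, from 28 mm off the middle along x. Origin: centre of the underside
- carrier_green: tube carrier of green plastic, 0.36 kg: block 150 x 56 x 45 mm high, long side along its x; in the middle an upright lifting fin, 36 (x) x 14 (y) mm, its top 125 mm above the underside; either side of it four tubes with green caps, 95 mm high, from 28 mm off the middle along x. Origin: centre of the underside
- carrier_orange: tube carrier of orange plastic, 0.36 kg: block 150 x 56 x 45 mm high, long side along its x; in the middle an upright lifting fin, 36 (x) x 14 (y) mm, its top 125 mm above the underside; either side of it four tubes with orange caps, 95 mm high, from 28 mm off the middle along x. Origin: centre of the underside
- mat: white paper sheet, 210 x 210 mm, flat on the table (no thickness to speak of); the carrier on it stands within 25 mm of its centre. Origin: its centre
- mixer: white rocking mixer, fixed, 220 (x) x 340 (y) mm, front towards its -x. On its +y half a grey flat deck, 150 x 210 (y) mm, 85 mm high, with an aluminium back fence along its +x edge, 31 mm above the deck, front face at x = 65 mm. On its -y half a console, 135 mm high, its face sloping 0.5 rad to the front, with the dial. Origin: centre of the underside
- deck_home (a point): point on the deck's top, axes as the mixer's: where the origin of a carrier comes when it stands with its long side along y, flush against the fence (28 mm from it), at the middle of the deck's length. The deck ends 105 mm from here to either side along y, its front edge is 112 mm towards -x
- dial (a joint): angle of the mixer's dial (rad), 0 at its stop, growing clockwise as seen from in front of the console's face, up to 5.24; it stays where it is left. The coloured marks on the scale: purple at 2.2, green at 3.2, orange at 4.2, each as wide as 0.2 rad
- dial_grip (a point): on the dial's axis at mid height of its grip, 35 mm off the console's face; z points out of the face (0.5 rad from vertical, towards the mixer's front), x along the pointer; turns with the dial. Black dial: disc 68 mm wide, 14 mm high, with a grip bar 64 mm long, 14 mm thick, top 44 mm off the face; the bar's white-striped end is the pointer, straight up the slope at 2.62
- timer: bystander: grey bench timer, 60 x 90 x 22 mm, loose. Origin: centre of the underside
- specimen_cup: bystander: clear plastic cup, 60 mm wide, 65 mm high, loose. Origin: centre of the underside
- capillary_pot: bystander: white pot, 70 mm wide, 110 mm high, loose. Origin: centre of the underside
- reagent: bystander: amber bottle, 64 mm wide, 160 mm high, loose. Origin: centre of the underside
- tip_box: bystander: white and blue pipette tip box, 120 x 85 x 95 mm high, loose. Origin: centre of the underside
- slide_box: bystander: blue and white carton, 100 x 45 x 60 mm high, loose. Origin: centre of the underside
Things that resemble listed ones, but are neither listed nor needed, are in the scene too. What is meant by the carrier_green is not yellow, and is the larger of those in its own colour.

How it is judged (in metres and radians):
On the way, in this order (a step that is already met when the one before it is completed fails the run):
1. the carrier from the mat stands on the deck, flush against the fence, released (((x of carrier_purple in the frame of deck_home between -0.005 and 0.006 m and y of carrier_purple in the frame of deck_home between -0.032 and 0.032 m and z of carrier_purple in the frame of deck_home between -0.006 and 0.004 m and angle between the x axis of carrier_purple and the y axis of deck_home, either way round below 0.07 rad and angle between carrier_purple's own z axis and vertical below 0.05 rad and linear speed of carrier_purple below 0.02 m/s and contact force between the fingers and carrier_purple below 0.2 N) or (x of carrier_green in the frame of deck_home between -0.005 and 0.006 m and y of carrier_green in the frame of deck_home between -0.032 and 0.032 m and z of carrier_green in the frame of deck_home between -0.006 and 0.004 m and angle between the x axis of carrier_green and the y axis of deck_home, either way round below 0.07 rad and angle between carrier_green's own z axis and vertical below 0.05 rad and linear speed of carrier_green below 0.02 m/s and contact force between the fingers and carrier_green below 0.2 N) or (x of carrier_orange in the frame of deck_home between -0.005 and 0.006 m and y of carrier_orange in the frame of deck_home between -0.032 and 0.032 m and z of carrier_orange in the frame of deck_home between -0.006 and 0.004 m and angle between the x axis of carrier_orange and the y axis of deck_home, either way round below 0.07 rad and angle between carrier_orange's own z axis and vertical below 0.05 rad and linear speed of carrier_orange below 0.02 m/s and contact force between the fingers and carrier_orange below 0.2 N))), for 0.2 s.
2. the dial stands on the mark of that carrier's colour (((distance between carrier_purple and deck_home below 0.04 m and value of joint dial between 2.07 and 2.33 rad) or (distance between carrier_green and deck_home below 0.04 m and value of joint dial between 3.07 and 3.33 rad) or (distance between carrier_orange and deck_home below 0.04 m and value of joint dial between 4.07 and 4.33 rad))), for 0.2 s.
At the end, for the whole second after the job is handed in: The carrier from the mat stands released on the deck, along the fence within 0.07 rad and 5 mm, within 32 mm of the middle of its length; the dial rests within 0.13 rad of the mark of that carrier's colour; the other carriers are where they were (((x of carrier_purple in the frame of deck_home between -0.005 and 0.006 m and y of carrier_purple in the frame of deck_home between -0.032 and 0.032 m and z of carrier_purple in the frame of deck_home between -0.006 and 0.004 m and angle between the x axis of carrier_purple and the y axis of deck_home, either way round below 0.07 rad and angle between carrier_purple's own z axis and vertical below 0.05 rad and linear speed of carrier_purple below 0.02 m/s and contact force between the fingers and carrier_purple below 0.2 N and value of joint dial between 2.07 and 2.33 rad and velocity of joint dial between -0.05 and 0.05 rad/s) or (x of carrier_green in the frame of deck_home between -0.005 and 0.006 m and y of carrier_green in the frame of deck_home between -0.032 and 0.032 m and z of carrier_green in the frame of deck_home between -0.006 and 0.004 m and angle between the x axis of carrier_green and the y axis of deck_home, either way round below 0.07 rad and angle between carrier_green's own z axis and vertical below 0.05 rad and linear speed of carrier_green below 0.02 m/s and contact force between the fingers and carrier_green below 0.2 N and value of joint dial between 3.07 and 3.33 rad and velocity of joint dial between -0.05 and 0.05 rad/s) or (x of carrier_orange in the frame of deck_home between -0.005 and 0.006 m and y of carrier_orange in the frame of deck_home between -0.032 and 0.032 m and z of carrier_orange in the frame of deck_home between -0.006 and 0.004 m and angle between the x axis of carrier_orange and the y axis of deck_home, either way round below 0.07 rad and angle between carrier_orange's own z axis and vertical below 0.05 rad and linear speed of carrier_orange below 0.02 m/s and contact force between the fingers and carrier_orange below 0.2 N and value of joint dial between 4.07 and 4.33 rad and velocity of joint dial between -0.05 and 0.05 rad/s))); the robot touches nothing.
It fails at once if a second carrier is moved by more than 20 mm (distance of each of carrier_purple, carrier_green from where it was at the start of the episode above 0.02 m or distance of each of carrier_purple, carrier_orange from where it was at the start of the episode above 0.02 m or distance of each of carrier_green, carrier_orange from where it was at the start of the episode above 0.02 m).
It fails at once if a carrier that did not stand on the mat is lifted ((height (world z) of carrier_purple above 0.02 m and horizontal distance between any of carrier_green, carrier_orange and mat below 0.1 m) or (height (world z) of carrier_green above 0.02 m and horizontal distance between any of carrier_purple, carrier_orange and mat below 0.1 m) or (height (world z) of carrier_orange above 0.02 m and horizontal distance between any of carrier_purple, carrier_green and mat below 0.1 m)).
It fails at once if a bystander is moved by more than 30 mm (distance of any of timer, specimen_cup, capillary_pot, reagent, tip_box, slide_box from where it was at the start of the episode above 0.03 m).
It also fails if it takes over 67 s, if anything falls off the work surface, if the arm or the gripper's body presses on something with over 40 N, if the wrist force passes 120 N, or if a joint passes its speed limit or range.

### The arm

A 6-joint arm with a two-finger parallel gripper is mounted at the origin on the work surface. World frame = base frame: x ahead of the robot, y to its left, z up, the work surface at z = 0. Lengths are in m, angles in degrees, forces in N, time in s.
With the tool pointing down it reaches from about 0.375 to 0.9 m from the base axis. Payload 3.1 kg.
Tool frame: the origin (TCP) lies at the very end of the fingers, on their centre line; the grasp point (between the pads) lies 19 mm behind it (bot.tcp_to_grasp is the distance from the TCP to the grasp point, in m); z points along the fingers, y is the line along which they close (so a half turn about z gives the same grasp; the last joint's range is limited). The gripper opens to 87 mm and grips with 3 to 60 N. Pads are 19 mm wide; open, the fingers measure 117 mm over their backs; the gripper's body (75 mm by 190 mm) begins 51 mm behind the grasp point.
Start: joints at [-73.482, 30.224, 82.088, -0, 67.689, -10.227], TCP at [0.281, -0.558, 0.186] pointing down, gripper open.
Joint ranges: [-176.69, 176.69], [-43.24, 126.21], [12.49, 139.97], [-82, 262], [0, 151.66], [-163.58, 163.58]. Speed limits (degrees/s): [159.86, 159.86, 180, 180, 180, 180].

### API

Orientations are given as a 3x3 rotation matrix whose columns are the frame's x, y, z axes.
In Python, from rig import telemetry, capture, camera_info, job, bot gives the robot as it stands. The module is installed in compiled form; this text tells all that it offers.
- The arm moves only by the tool carry_out, never from a script. Its argument "deltas" is a list that holds one entry, the list of rows, each a list of 7 numbers: the shift along the tool's x, y, z scaled (see below), then the turn, a rotation vector about the tool's x, y, z scaled (see below), then the closure, from -1 (fully open) to 1 (shut). In form: [[[dx, dy, dz, ax, ay, az, claw], ...]]. A call has exactly 10 rows; each row is the pose to reach, as a shift and turn from the pose commanded when the call began, along the tool's axes at that moment, turning the shorter way round; what a row does not reach only later rows make up. The controller multiplies each number of a shift by 15 cm and each number of a turn by 360 degrees. A row lasts 1/12 s, in which the tool goes at most 41.7 mm and 7.16 degrees, less where a joint would pass 70% of its speed; a pose out of reach is approached as far as the arm can. A call with a number of a shift or a turn outside -1 to 1 is refused whole. A call with a gripper value outside its range is refused whole. The fingers move at their own pace and stop on an object; the grip force is fixed at half the most. Time passes only in rows, so rows that repeat a pose let the fingers close, or fill a call up. It gives the time, the measured TCP pose, the force, the opening and the grip force at its end, in the units of the state.
- telemetry.read_state(): the state, without advancing time (a new reading comes with each control period).
- capture(name): name is "scene" or "top" or "wrist"; returns the picture (384x512x3 uint8, red, green, blue); there is no depth.
- camera_info(name): a dict with "mtx" (3x3 intrinsics, pixels), "k1" (the pictures are not rectified: a ray, as slopes to the right and down, at radius r is drawn at 1 + k1 r^2 times it, then the intrinsics apply), "cam_to_world" (4x4, takes a point from camera to world coordinates); the wrist camera has in their place "T_tool_cam" (4x4, takes a point from camera to tool coordinates, whose origin is the TCP and whose axes are the flange's). Camera axes: x right, y down, z forward; pixel columns grow to the right and rows downward; lengths in m; the calibration is good to about 2 mm. A picture is of the moment at which its call begins: read the wrist's pose just before it. camera_info takes no time and is no camera call.
- job.hand_in(): hands the job in; it is judged then, once.
The state is a dict: "time_s": time; "joint_positions": joint angles; "qvel": joint speeds; "tau": joint torques, N m; "position": TCP position; "tcp_rot": TCP orientation; "force": force on the tool from outside, world axes, zero at the start; "moment": the same for the moment, N m; "opening": opening from 0.0 (shut) to 1.0 (fully open); "grasp_force": force on a finger pad.
Only numpy, scipy, OpenCV 4.12 (cv2) and the standard library are available. Lean on these libraries where they do the work, as an engineer would, in place of code of your own. Each camera call takes 0.05 s, during which the arm holds its last target. There are 200 camera calls.

## Working session

There is one attempt and no reset: what is moved stays moved. The work goes in short steps, Python scripts to look and compute and a tool call to move; the robot and the scene stay as the last step left them, time stands still between calls to the robot, and variables do not carry over. Pictures are saved under pics/ and viewed, at most 12 in all, crops included, and the job is handed in when it is done.

Besides the shell and the picture viewer there is one more tool, called after "Call:" as name(argument=value, ...), one argument or row to a line, values as JSON. carry_out: Moves the arm, as the interface text tells. Its arguments: {"type":"object","properties":{"deltas":{"type":"array","items":{"type":"array","items":{"type":"array","items":{"type":"number"}}}}},"required":["deltas"]}

```bash
mkdir -p pics; cat > h.py <<'E'
import numpy as np, cv2
from rig import telemetry, capture, camera_info, job, bot
def save(n,im): cv2.imwrite('pics/'+n+'.png',cv2.cvtColor(im,cv2.COLOR_RGB2BGR))
def pose():
    s=telemetry.read_state(); T=np.eye(4); T[:3,:3]=s['tcp_rot']; T[:3,3]=s['position']; return T
def C(name,T=None):
    i=camera_info(name)
    return np.array(i['mtx']),i['k1'],(np.array(i['cam_to_world']) if name!='wrist' else T@np.array(i['T_tool_cam']))
def ray(c,px):
    K,k1,M=c; px=np.atleast_2d(np.float64(px))
    d=cv2.undistortPoints(px[:,None],K,np.array([k1,0,0,0,0.]))[:,0]
    d=np.c_[d,np.ones(len(d))]@M[:3,:3].T
    return M[:3,3],d
def onplane(c,px,z):
    o,d=ray(c,px); return o+d*((z-o[2])/d[:,2])[:,None]
def tri(c1,p1,c2,p2):
    (o1,d1),(o2,d2)=ray(c1,p1),ray(c2,p2); d1=d1[0];d2=d2[0]
    t=np.linalg.lstsq(np.c_[d1,-d2],o2-o1,rcond=None)[0]
    a=o1+t[0]*d1;b=o2+t[1]*d2; return (a+b)/2,np.linalg.norm(a-b)
def proj(c,P):
    K,k1,M=c; W=np.linalg.inv(M); P=np.atleast_2d(np.float64(P))
    return cv2.projectPoints(P,cv2.Rodrigues(W[:3,:3])[0],W[:3,3],K,np.array([k1,0,0,0,0.]))[0][:,0]
E
python3 - <<'E'
from h import *
a=capture('scene');b=capture('top');
save('scene',a);save('top',b)
np.savez('im0.npz',a=a,b=b)
for n in('scene','top'):
    i=camera_info(n);print(i['k1'],np.round(i['mtx'],1).tolist(),np.round(i['cam_to_world'],3).tolist())
print(np.round(camera_info('wrist')['T_tool_cam'],3).tolist(),telemetry.read_state())
E
```

```text
-0.07929543089549254 [[415.4, 0.0, 259.7], [0.0, 415.4, 188.4], [0.0, 0.0, 1.0]] [[-0.684, 0.414, -0.601, 1.376], [0.729, 0.407, -0.55, 0.822], [0.017, -0.815, -0.58, 0.937], [0.0, 0.0, 0.0, 1.0]]
-0.02516078755452554 [[482.1, 0.0, 254.7], [0.0, 482.1, 188.0], [0.0, 0.0, 1.0]] [[0.007, -0.996, 0.085, 0.435], [-1.0, -0.007, 0.002, 0.049], [-0.002, -0.085, -0.996, 1.594], [0.0, 0.0, 0.0, 1.0]]
[[0.0, -0.962, -0.273, 0.075], [1.0, 0.0, -0.0, -0.0], [0.0, -0.273, 0.962, -0.199], [0.0, 0.0, 0.0, 1.0]] {'time_s': 0.1, 'joint_positions': array([-7.34820739e+01,  3.02732180e+01,  8.21472941e+01,  5.94682527e-04,
        6.76900103e+01, -1.02268212e+01]), 'qvel': array([ 0.12204829, -0.07823732, -0.18908633,  0.03837476,  0.08340145,
       -0.14704031]), 'tau': array([-5.38148906e-04, -4.40987241e+01, -1.77150518e+01,  6.33988366e-02,
        5.34049748e-02, -4.06898391e-05]), 'position': array([ 0.28108814, -0.55742542,  0.1851838 ]), 'tcp_rot': array([[ 8.93022075e-01,  4.50012536e-01, -5.39232361e-04],
       [ 4.50012721e-01, -8.93020224e-01,  1.85210180e-03],
       [ 3.51923624e-04, -1.89662921e-03, -9.99998139e-01]]), 'force': array([-0.38142264, -0.93123332, -0.05847491]), 'moment': array([ 0.03293243,  0.00134225, -0.01306088]), 'grasp_force': 0.0, 'opening': 1.002568042145958}
```

View pics/scene.png

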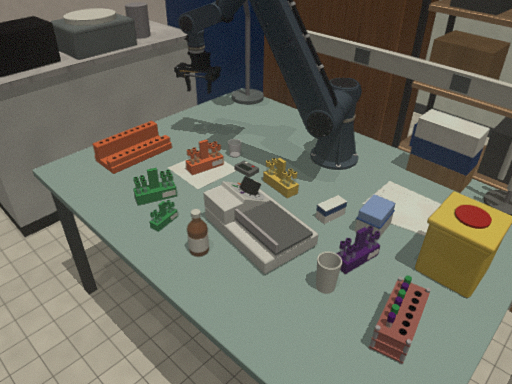

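View pics/top.png

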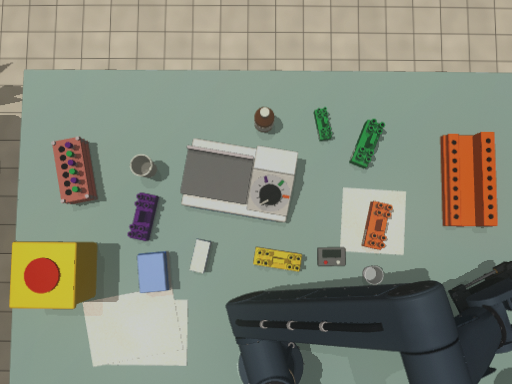

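Carrier candidates: orange at scene (205,158) / top (378,226), standing on the small white mat. Others are green large (155,187)/(368,143), small green (164,215)/(323,124), purple (358,247)/(143,217), yellow (280,177)/(278,260) and the long orange racks (135,145)/(470,180). The larger paper at top (137,328) holds no carrier. My choice is the orange one on the mat. Next is a close crop.

```bash
python3 - <<'E'
from h import *
z=np.load('im0.npz');a,b=z['a'],z['b']
def cr(im,x,y,w,h,s): return cv2.resize(im[y:y+h,x:x+w],None,fx=s,fy=s,interpolation=cv2.INTER_CUBIC)
t=np.hstack([cr(a,165,130,80,60,5),cr(b,335,185,80,60,5)])
u=np.hstack([cr(a,195,170,130,97,400/130)[:298],cr(b,175,130,130,97,400/130)[:298]])
save('crop1',np.vstack([t,u]))
c=C('top'); cs=C('scene')
for n,im,cc in(('s',a,cs),('t',b,c)):
    hsv=cv2.cvtColor(im,cv2.COLOR_RGB2HSV)
    m=cv2.inRange(hsv,(3,150,90),(16,255,255)); k,l,st,ce=cv2.connectedComponentsWithStats(m)
    print(n,[(st[i].tolist(),ce[i].round(1).tolist()) for i in range(1,k) if st[i,4]>15])
print(onplane(c,[[341,188],[405,191],[405,254],[341,252]],0).round(3).tolist())
E
```

```text
s [([93, 121, 78, 52, 2221], [130.4, 146.8]), ([186, 140, 37, 34, 548], [202.9, 157.0]), ([455, 205, 37, 23, 62], [476.2, 212.3])]
t [([441, 132, 56, 94, 4682], [468.3, 179.8]), ([364, 202, 28, 47, 704], [376.6, 225.6]), ([24, 258, 36, 35, 1004], [41.3, 275.1])]
[[0.574, -0.233, 0.0], [0.565, -0.446, 0.0], [0.357, -0.443, 0.0], [0.363, -0.232, 0.0]]
```

View pics/crop1.png

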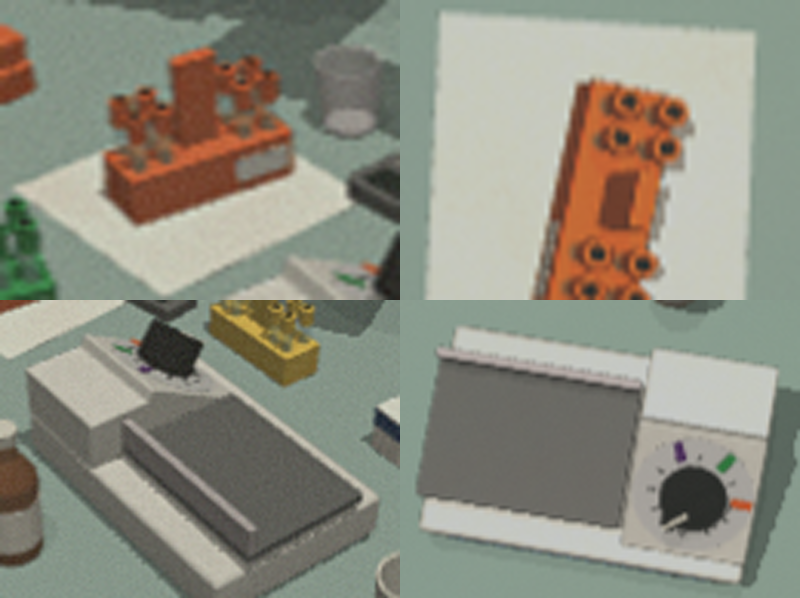

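The orange carrier's fin top is at about scene (203,141) and top (385,225). The dial pointer points lower-left, so the dial is near 0.2 rad. The fence is on the far (+x) side and the orange mark is on the right of the dial. Now measuring.

```bash
cat >> h.py <<'E'
def Rz(a): return cv2.Rodrigues(np.array([0,0,np.radians(a)]))[0]
def down(yaw): return Rz(yaw)@np.diag([1,-1,-1.])
def delta(p,R,T=None):
    T=pose() if T is None else T
    d=T[:3,:3].T@(np.array(p)-T[:3,3])/0.15; r=cv2.Rodrigues(T[:3,:3].T@R)[0][:,0]/(2*np.pi)
    return np.r_[d,r].round(4).tolist()
E
python3 - <<'E'
from h import *
a,b=[np.load('im0.npz')[k] for k in 'ab']
c=C('top');cs=C('scene')
print('fin',tri(cs,[203.3,140.8],c,[385.2,225.3]))
# block base left edge in top
print('edge top z.045',onplane(c,[[335+(590-400)/5,185+83/5],[335+(552-400)/5,185+298/5]],0.045).tolist())
m=cv2.inRange(cv2.cvtColor(b,cv2.COLOR_RGB2HSV),(3,150,90),(16,255,255));m[:, :350]=0;m[:,420:]=0
m[:190]=0
print('rect',cv2.minAreaRect(cv2.findNonZero(m)))
f=lambda x,y:[175+(x-400)/3.077,130+(y-300)/3.077]
P=onplane(c,[f(418,497),f(620,527)],.085);print('front edge',P, np.linalg.norm(P[0]-P[1]))
g=lambda x,y:[195+x/3.077,170+(y-300)/3.077]
for n,s,t in(('fence L top',g(255,528),f(440,350)),('fence R top',g(125,423),f(641,383)),('deck FL',g(361,492),f(418,497)),('console BL top',g(95,440),f(650,348))):
    print(n,tri(cs,s,c,t))
print('delta view', delta([0.46-0.0,-0.36,0.30],down(-11)))
E
```

```text
fin (array([ 0.44794826, -0.34452735,  0.11987356]), np.float64(0.00516217278085037))
edge top z.045 [[0.5263901292055523, -0.3283118793261786, 0.04499999999999993], [0.3885776679111477, -0.3021428828034054, 0.04499999999999993]]
rect ((377.2748107910156, 225.24673461914062), (21.092432022094727, 45.92195510864258), 10.954063415527344)
front edge [[0.54379822 0.28469345 0.085     ]
 [0.51458178 0.07822486 0.085     ]] 0.20852548359565912
fence L top (array([0.68866814, 0.26408817, 0.11209618]), np.float64(0.007393626112544156))
fence R top (array([0.65787682, 0.05941645, 0.10687502]), np.float64(0.004455732144468809))
deck FL (array([0.54386589, 0.28625928, 0.07849141]), np.float64(0.001356569962282347))
console BL top (array([0.69426029, 0.05112292, 0.10063354]), np.float64(0.006089176851778781))
delta view [1.6577, -0.6401, -0.7636, -0.0003, 0.0, 0.1048]
```

Call:
carry_out(
  deltas=[
    [[0.4,-0.15,-0.7,0,0,0.05,-1],[0.8,-0.3,-0.7,0,0,0.104,-1],[0.85,-0.35,-0.7,0,0,0.104,-1],[0.95,-0.4,-0.7,0,0,0.104,-1],[0.95,-0.4,-0.7,0,0,0.104,-1],[0.95,-0.4,-0.7,0,0,0.104,-1],[0.95,-0.4,-0.7,0,0,0.104,-1],[0.95,-0.4,-0.7,0,0,0.104,-1],[0.95,-0.4,-0.7,0,0,0.104,-1],[0.95,-0.4,-0.7,0,0,0.104,-1]],
  ],
)

```text
time_s: 0.93
position: [0.3807, -0.4408, 0.2901]
tcp_rot: [[0.982, -0.186, -0.001], [-0.186, -0.982, 0.001], [-0.001, -0.001, -1.0]]
force: [-0.2, 1.2, 0.1]
opening: 1.002
grasp_force: 0.0
```

```bash
python3 - <<'E'
from h import *
T=pose(); print(T.round(4).tolist(), delta([0.448,-0.345,0.29],down(-10.8)))
im=capture('wrist'); save('w1',im); np.savez('w1.npz',im=im,T=T)
E
```

```text
[[0.9825, -0.1864, -0.001, 0.3807], [-0.1864, -0.9825, 0.0014, -0.4408], [-0.0012, -0.0012, -1.0, 0.2901], [0.0, 0.0, 0.0, 1.0]] [0.3217, -0.7109, 0.0014, -0.0002, 0.0002, 0.0002]
```

View pics/w1.png

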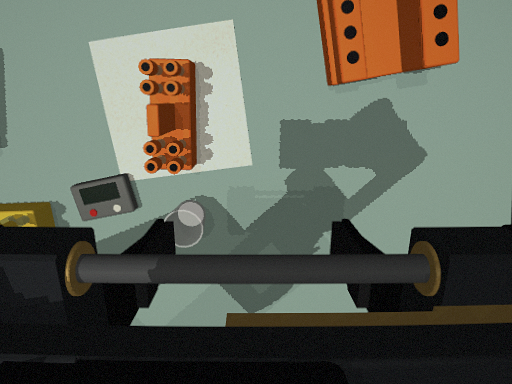

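The wrist view shows the orange carrier on the mat at (170,115), with its fin top at about (153,120) and its long side nearly along the image column. I'll move over it for a second view.

Call:
carry_out(
  deltas=[
    [[0.1,-0.2,0,0,0,0,-1],[0.2,-0.4,0,0,0,0,-1],[0.3,-0.6,0,0,0,0,-1],[0.32,-0.71,0,0,0,0,-1],[0.32,-0.71,0,0,0,0,-1],[0.32,-0.71,0,0,0,0,-1],[0.32,-0.71,0,0,0,0,-1],[0.32,-0.71,0,0,0,0,-1],[0.32,-0.71,0,0,0,0,-1],[0.32,-0.71,0,0,0,0,-1]],
  ],
)

```text
time_s: 1.82
position: [0.4479, -0.3456, 0.2909]
tcp_rot: [[0.982, -0.187, -0.0], [-0.187, -0.982, -0.0], [-0.0, 0.0, -1.0]]
force: [0.7, 0.2, -0.2]
opening: 1.003
grasp_force: 0.0
```

```bash
python3 - <<'E'
from h import *
T=pose(); im=capture('wrist'); np.savez('w2.npz',im=im,T=T)
z=np.load('w1.npz'); c1=C('wrist',z['T']); print(onplane(c1,[153.5,120],.125))
c2=C('wrist',T)
x=cv2.resize(im[60:360,100:420],None,fx=1.8,fy=1.8); save('w2',x)
print(T[:3,3],proj(c2,[[.448,-.345,.125]]))
E
```

```text
[[ 0.45154502 -0.33985699  0.125     ]]
[ 0.44794433 -0.3456414   0.29093957] [[252.36032999 164.17561504]]
```

View pics/w2.png

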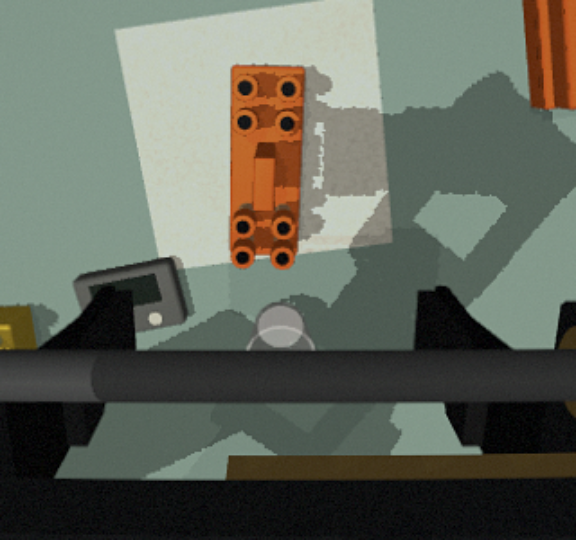

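Fin top is at full-image (246,162), and its long side runs along the image column. Triangulating it.

```bash
python3 - <<'E'
from h import *
T=np.load('w2.npz')['T'];T1=np.load('w1.npz')['T'];c=C('wrist',T)
F=lambda x,y:[100+x/1.8,60+y/1.8]
p=F(263.5,184.5)
P,e=tri(C('wrist',T1),[153.5,120],c,p); print('fin',P,e,onplane(c,p,.125))
q=onplane(c,[F(253,184),F(274,184),F(263,158),F(263,211)],.125); print(np.linalg.norm(q[0]-q[1]),np.linalg.norm(q[2]-q[3]))
k=onplane(c,[F(*v) for v in [(245,88),(288,89),(245,122),(287,124),(243,227),(284,227),(242,258),(282,258)]],.095)
print(k.mean(0)); d=(k[:4]-k[4:]).mean(0); y=np.degrees(np.arctan2(d[1],d[0])); print('yaw',y)
print(delta([P[0],P[1],.125-.020],down(-10.8),T))
E
```

```text
fin [ 0.45112414 -0.33866028  0.12218731] 0.0009849001616845864 [[ 0.45125817 -0.33853302  0.125     ]]
0.013600042490678529 0.034937433307438266
[ 0.45095554 -0.33858241  0.095     ]
yaw -12.493893243653657
[0.0122, -0.0497, 1.2396, 0.0, 0.0, 0.0]
```

Call:
carry_out(
  deltas=[
    [[0.02,-0.05,0.1,0,0,0.004,-1],[0.02,-0.05,0.3,0,0,0.004,-1],[0.02,-0.05,0.5,0,0,0.004,-1],[0.02,-0.05,0.7,0,0,0.004,-1],[0.02,-0.05,0.85,0,0,0.004,-1],[0.02,-0.05,0.95,0,0,0.004,-1],[0.02,-0.05,1.0,0,0,0.004,-1],[0.02,-0.05,1.0,0,0,0.004,-1],[0.02,-0.05,1.0,0,0,0.004,-1],[0.02,-0.05,1.0,0,0,0.004,-1]],
  ],
)

```text
time_s: 2.7
position: [0.4536, -0.3388, 0.1423]
tcp_rot: [[0.978, -0.21, 0.002], [-0.21, -0.978, -0.002], [0.002, 0.002, -1.0]]
force: [-0.5, -0.5, -0.1]
opening: 0.996
grasp_force: 0.0
```

Call:
carry_out(
  deltas=[
    [[0,0,0.1,0,0,0,-1],[0,0,0.2,0,0,0,-1],[0,0,0.3,0,0,0,-1],[0,0,0.34,0,0,0,-1],[0,0,0.34,0,0,0,1],[0,0,0.34,0,0,0,1],[0,0,0.34,0,0,0,1],[0,0,0.34,0,0,0,1],[0,0,0.34,0,0,0,1],[0,0,0.34,0,0,0,1]],
  ],
)

```text
time_s: 3.53
position: [0.4531, -0.3381, 0.0907]
tcp_rot: [[0.978, -0.21, 0.001], [-0.21, -0.978, -0.001], [0.001, 0.001, -1.0]]
force: [0.4, 0.0, 0.2]
opening: 0.629
grasp_force: 0.0
```

Call:
carry_out(
  deltas=[
    [[0,0,0,0,0,0,1],[0,0,0,0,0,0,1],[0,0,0,0,0,0,1],[0,0,0,0,0,0,1],[0,0,0,0,0,0,1],[0,0,0,0,0,0,1],[0,0,0,0,0,0,1],[0,0,0,0,0,0,1],[0,0,0,0,0,0,1],[0,0,0,0,0,0,1]],
  ],
)

```text
time_s: 4.37
position: [0.4528, -0.3378, 0.09]
tcp_rot: [[0.978, -0.21, -0.0], [-0.21, -0.978, 0.0], [-0.0, -0.0, -1.0]]
force: [0.0, -0.1, -0.5]
opening: 0.007
grasp_force: 0.0
```

Call:
carry_out(
  deltas=[
    [[0,0,-0.05,0,0,0,1],[0,0,-0.15,0,0,0,1],[0,0,-0.3,0,0,0,1],[0,0,-0.45,0,0,0,1],[0,0,-0.6,0,0,0,1],[0,0,-0.75,0,0,0,1],[0,0,-0.85,0,0,0,1],[0,0,-0.95,0,0,0,1],[0,0,-1.0,0,0,0,1],[0,0,-1.0,0,0,0,1]],
  ],
)

```text
time_s: 5.2
position: [0.4537, -0.3388, 0.2424]
tcp_rot: [[0.978, -0.21, 0.003], [-0.21, -0.978, -0.004], [0.004, 0.003, -1.0]]
force: [0.6, -0.5, 0.2]
opening: 0.009
grasp_force: 0.0
```

The gripper shut on nothing, so I'll look.

```bash
python3 - <<'E'
from h import *
T=pose();im=capture('wrist'); np.savez('w3.npz',im=im,T=T); s=capture('scene')
x=cv2.resize(s[110:220,140:280],(400,314)); save('w3',np.hstack([cv2.resize(im,(400,300)),x[:300]]))
print(T.round(4).tolist())
E
```

```text
[[0.9777, -0.2102, 0.0032, 0.4537], [-0.2102, -0.9777, -0.0035, -0.3388], [0.0039, 0.0028, -1.0, 0.2424], [0.0, 0.0, 0.0, 1.0]]
```

View pics/w3.png

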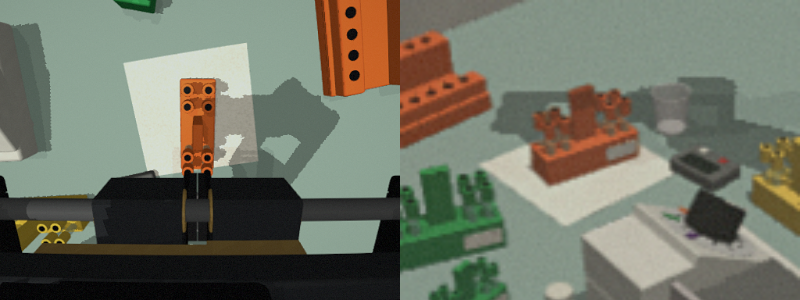

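Call:
carry_out(
  deltas=[
    [[0,0,0,0,0,0,-1],[0,0,0,0,0,0,-1],[0,0,0,0,0,0,-1],[0,0,0,0,0,0,-1],[0,0,0,0,0,0,-1],[0,0,0,0,0,0,-1],[0,0,0,0,0,0,-1],[0,0,0,0,0,0,-1],[0,0,0,0,0,0,-1],[0,0,0,0,0,0,-1]],
  ],
)

```text
time_s: 6.13
position: [0.4528, -0.3378, 0.2401]
tcp_rot: [[0.978, -0.21, 0.0], [-0.21, -0.978, -0.0], [0.0, 0.0, -1.0]]
force: [0.9, -0.7, 0.1]
opening: 0.679
grasp_force: 0.0
```

Call:
carry_out(
  deltas=[
    [[0,0,0,0,0,0,-1],[0,0,0,0,0,0,-1],[0,0,0,0,0,0,-1],[0,0,0.1,0,0,0,-1],[0,0,0.3,0,0,0,-1],[0,0,0.5,0,0,0,-1],[0,0,0.7,0,0,0,-1],[0,0,0.85,0,0,0,-1],[0,0,0.97,0,0,0,-1],[0,0,1.0,0,0,0,-1]],
  ],
)

```text
time_s: 6.97
position: [0.4511, -0.3361, 0.087]
tcp_rot: [[0.978, -0.21, -0.004], [-0.21, -0.978, 0.005], [-0.005, -0.004, -1.0]]
force: [-0.1, 0.1, -0.3]
opening: 1.001
grasp_force: 0.0
```

```bash
python3 - <<'E'
from h import *
s=telemetry.read_state(); T=pose();im=capture('wrist'); np.savez('w4.npz',im=im,T=T); sc=capture('scene');w3=np.load('w3.npz')
cs=C('scene');c4=C('wrist',T);c3=C('wrist',w3['T'])
f=[.4511,-.3386,.125]
print(T[:3,3],s['opening'],proj(cs,[T[:3,3],f]).round(1).tolist(),proj(c4,[T[:3,3],f]).round(1).tolist(),proj(c3,[f]).round(1).tolist())
A=cv2.resize(sc[70:190,140:300],(400,300),interpolation=cv2.INTER_CUBIC)
B=cv2.resize(im,(400,300)); D=cv2.resize(w3['im'][90:240,160:360],(400,300),interpolation=cv2.INTER_CUBIC)
save('c4',np.vstack([np.hstack([A,B]),np.hstack([D,cv2.resize(im[100:250,160:360],(400,300))])]))
E
```

```text
[ 0.45112521 -0.33610103  0.08697546] 1.0008435703490677 [[203.9, 148.8], [202.9, 140.3]] [[253.3, 214.6], [257.7, 238.6]] [[253.1, 176.7]]
```

View pics/c4.png

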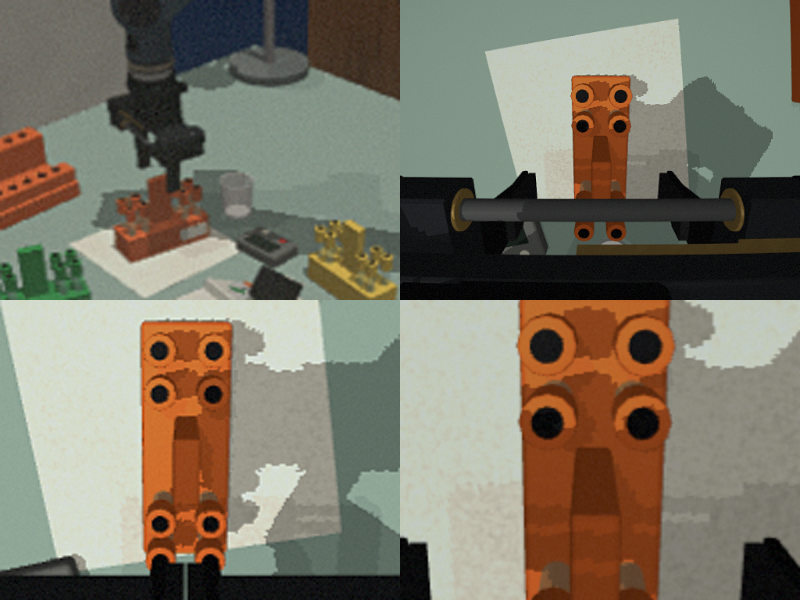

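```bash
python3 - <<'E'
from h import *
sc=capture('scene'); T=pose(); cs=C('scene')
y=T[:3,1];x=T[:3,0];p=T[:3,3]
print(proj(cs,[p+.0435*y,p-.0435*y,p+.0585*y,p-.0585*y]).round(1).tolist())
h=cv2.cvtColor(sc,cv2.COLOR_RGB2HSV).astype(int)
for r in range(124,168):
    print(r,''.join('#' if h[r,c,2]<60 else 'o' if (h[r,c,0]<18 and h[r,c,1]>130) else '.' for c in range(180,232)))
E
```

```text
[[198.1, 143.7], [208.3, 152.6], [196.5, 142.2], [210.2, 154.2]]
124 ..............####....###################...........
125 ..............#####...###################...........
126 ..............####....###################...........
127 ..............###########################...........
128 ...............##########################...........
129 ...............##########################...........
130 ...............##########################...........
131 ...............#########################............
132 ...............####..################...............
133 ...............####....##########...................
134 ...............#####....########....................
135 ...............#####....########....................
136 ................##........######....................
137 ...........................#####....................
138 ...........................####.....................
139 ...........................####.....................
140 ........................oo.####.....................
141 .....................ooooo#####.....................
142 .....
[... 772 characters left out ...]
o...oo..........
156 ...........ooo..ooooooooooooooooo..oooooooo.........
157 ...........ooo......ooooooooooooo.ooooooooo.........
158 ...........ooo.....ooooooooooooooooooooooo..........
159 ...................oooooooooooooooooooo.............
160 ......ooo.....ooo...oooooooooooooooo................
161 ......ooooo...ooo...ooooooooooooo...................
162 ......ooooo...oooo.oooooooooooo.....................
163 .......ooooo..oooooooooooooooooo....................
164 .......ooooooooooooooooooooooooo........oo..........
165 .......ooooooooooooooooooooooooo......oo............
166 .......oooooooooooooooooooooooooo.oo................
167 .......oooooooooooooooooooooooooo...................
```

In the scene view the fingertips sit about 7 px (roughly 30 mm) higher than the reported TCP would put them. I'll go lower, staying safe even if the reported height is right, and close again.

Call:
carry_out(
  deltas=[
    [[0,0,0.04,0,0,0,-1],[0,0,0.08,0,0,0,-1],[0,0,0.12,0,0,0,-1],[0,0,0.16,0,0,0,-1],[0,0,0.16,0,0,0,1],[0,0,0.16,0,0,0,1],[0,0,0.16,0,0,0,1],[0,0,0.16,0,0,0,1],[0,0,0.16,0,0,0,1],[0,0,0.16,0,0,0,1]],
  ],
)

```text
time_s: 7.95
position: [0.4529, -0.338, 0.0663]
tcp_rot: [[0.978, -0.21, 0.0], [-0.21, -0.978, -0.0], [0.0, 0.0, -1.0]]
force: [0.0, 0.2, 0.2]
opening: 0.634
grasp_force: 0.0
```

Call:
carry_out(
  deltas=[
    [[0,0,0,0,0,0,1],[0,0,0,0,0,0,1],[0,0,0,0,0,0,1],[0,0,0,0,0,0,1],[0,0,0,0,0,0,1],[0,0,0,0,0,0,1],[0,0,0,0,0,0,1],[0,0,0,0,0,0,1],[0,0,0,0,0,0,1],[0,0,0,0,0,0,1]],
  ],
)

```text
time_s: 8.78
position: [0.4528, -0.338, 0.0659]
tcp_rot: [[0.978, -0.21, -0.0], [-0.21, -0.978, -0.0], [0.0, 0.0, -1.0]]
force: [-0.5, -0.6, -0.9]
opening: 0.156
grasp_force: 30.0
```

Gripped: 13.6 mm opening and 30 N. Lifting and carrying.

Call:
carry_out(
  deltas=[
    [[0,0,-0.05,0,0,0,1],[0,0,-0.15,0,0,0,1],[0,0,-0.3,0,0,0,1],[0,0,-0.45,0,0,0,1],[0,0,-0.6,0,0,0,1],[0,0,-0.7,0,0,0,1],[0,0,-0.8,0,0,0,1],[0,0,-0.9,0,0,0,1],[0,0,-0.95,0,0,0,1],[0,0,-1.0,0,0,0,1]],
  ],
)

```text
time_s: 9.62
position: [0.4525, -0.3373, 0.2166]
tcp_rot: [[0.978, -0.21, -0.0], [-0.21, -0.978, 0.001], [-0.0, -0.0, -1.0]]
force: [-0.4, 0.5, -4.0]
opening: 0.161
grasp_force: 30.0
```

Call:
carry_out(
  deltas=[
    [[0,-0.05,-0.1,0,0,0,1],[0.02,-0.15,-0.2,0,0,0,1],[0.04,-0.3,-0.3,0,0,0,1],[0.06,-0.45,-0.4,0,0,0,1],[0.08,-0.6,-0.4,0,0,0,1],[0.1,-0.7,-0.4,0,0,0,1],[0.12,-0.8,-0.4,0,0,0,1],[0.14,-0.9,-0.4,0,0,0,1],[0.15,-0.95,-0.4,0,0,0,1],[0.15,-1.0,-0.4,0,0,0,1]],
  ],
)

```text
time_s: 10.45
position: [0.5061, -0.195, 0.2754]
tcp_rot: [[0.978, -0.209, -0.001], [-0.209, -0.978, 0.001], [-0.002, -0.0, -1.0]]
force: [0.0, -0.3, -3.1]
opening: 0.153
grasp_force: 30.0
```

Call:
carry_out(
  deltas=[
    [[0.02,-0.1,0,0,0,-0.01,1],[0.04,-0.2,0,0,0,-0.025,1],[0.06,-0.3,0,0,0,-0.04,1],[0.08,-0.4,0,0,0,-0.055,1],[0.1,-0.5,0,0,0,-0.07,1],[0.12,-0.6,0,0,0,-0.085,1],[0.14,-0.75,0,0,0,-0.1,1],[0.15,-0.9,0,0,0,-0.115,1],[0.15,-0.95,0,0,0,-0.125,1],[0.15,-1.0,0,0,0,-0.13,1]],
  ],
)

```text
time_s: 11.28
position: [0.5596, -0.0533, 0.2755]
tcp_rot: [[0.821, 0.571, -0.001], [0.571, -0.821, -0.0], [-0.001, -0.001, -1.0]]
force: [0.2, -0.0, -4.2]
opening: 0.16
grasp_force: 30.0
```

```bash
python3 - <<'E'
from h import *
print(delta([.630,.180,.28],down(81.7)))
s=telemetry.read_state();print(s['joint_positions'].round(1),s['opening'],s['force'])
E
```

```text
[1.2737, -1.0081, -0.0306, -0.0002, 0.0001, -0.1302]
[-16.8  20.   84.6  -0.   75.5  38.4] 0.15950075934955976 [ 0.24885043 -0.03713033 -4.22359315]
```

Call:
carry_out(
  deltas=[
    [[0.1,-0.08,0,0,0,-0.015,1],[0.2,-0.16,0,0,0,-0.03,1],[0.3,-0.24,0,0,0,-0.045,1],[0.4,-0.32,0,0,0,-0.06,1],[0.5,-0.4,0,0,0,-0.075,1],[0.6,-0.48,0,0,0,-0.09,1],[0.7,-0.56,0,0,0,-0.105,1],[0.8,-0.64,0,0,0,-0.12,1],[0.88,-0.7,0,0,0,-0.13,1],[0.92,-0.74,0,0,0,-0.13,1]],
  ],
)

```text
time_s: 12.12
position: [0.6106, 0.1168, 0.2755]
tcp_rot: [[0.147, 0.989, -0.0], [0.989, -0.147, 0.0], [0.0, -0.0, -1.0]]
force: [-0.2, 0.2, -3.5]
opening: 0.156
grasp_force: 30.0
```

```bash
python3 - <<'E'
from h import *
print(pose().round(4).tolist(),delta([.630,.180,.28],down(81.7)))
E
```

```text
[[0.1475, 0.9891, -0.0004, 0.6106], [0.9891, -0.1475, 0.0003, 0.1168], [0.0002, -0.0004, -1.0, 0.2755], [0.0, 0.0, 0.0, 1.0]] [0.4358, 0.0656, -0.0299, -0.0001, -0.0, -0.0005]
```

Call:
carry_out(
  deltas=[
    [[0.1,0,0,0,0,0,1],[0.2,0,0,0,0,0,1],[0.3,0,0,0,0,0,1],[0.4,0,0,0,0,0,1],[0.44,0,0.15,0,0,0,1],[0.44,0,0.3,0,0,0,1],[0.44,0,0.45,0,0,0,1],[0.44,0,0.55,0,0,0,1],[0.44,0,0.6,0,0,0,1],[0.44,0,0.65,0,0,0,1]],
  ],
)

```text
time_s: 12.95
position: [0.62, 0.1817, 0.1777]
tcp_rot: [[0.148, 0.989, -0.001], [0.989, -0.148, -0.0], [-0.0, -0.001, -1.0]]
force: [0.6, 0.2, -3.5]
opening: 0.159
grasp_force: 30.0
```

```bash
python3 - <<'E'
from h import *
T=pose(); sc=capture('scene');tp=capture('top');w=capture('wrist');np.savez('p5.npz',sc=sc,tp=tp,w=w,T=T)
A=cv2.resize(sc[120:270,180:380],(400,300),interpolation=cv2.INTER_CUBIC)
B=cv2.resize(tp[120:240,160:320],(400,300),interpolation=cv2.INTER_CUBIC)
D=cv2.resize(w,(400,300))
E=cv2.resize(sc[180:255,230:330],(400,300),interpolation=cv2.INTER_CUBIC)
save('c5',np.vstack([np.hstack([A,B]),np.hstack([D,E])])); print(T.round(4).tolist())
print(proj(C('scene'),[T[:3,3]]),proj(C('top'),[T[:3,3]]))
E
```

```text
[[0.1484, 0.9889, -0.0007, 0.62], [0.9889, -0.1484, -0.0, 0.1817], [-0.0001, -0.0007, -1.0, 0.1777], [0.0, 0.0, 0.0, 1.0]]
[[271.95509406 203.49930408]] [[211.27184822 166.32034907]]
```

View pics/c5.png

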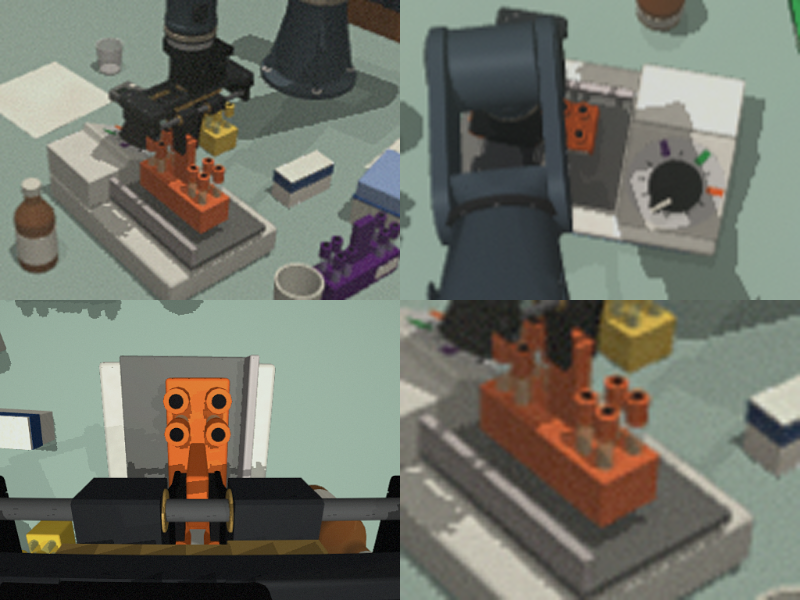

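The carrier is held level and parallel to the fence, with a gap to it, above the deck. The wrist view shows the block end inside the deck edge. Lowering it.

Call:
carry_out(
  deltas=[
    [[0,0,0.03,0,0,0,1],[0,0,0.06,0,0,0,1],[0,0,0.09,0,0,0,1],[0,0,0.11,0,0,0,1],[0,0,0.13,0,0,0,1],[0,0,0.15,0,0,0,1],[0,0,0.16,0,0,0,1],[0,0,0.165,0,0,0,1],[0,0,0.17,0,0,0,1],[0,0,0.17,0,0,0,1]],
  ],
)

```text
time_s: 13.93
position: [0.62, 0.181, 0.153]
tcp_rot: [[0.148, 0.989, -0.0], [0.989, -0.148, -0.0], [-0.0, -0.0, -1.0]]
force: [0.1, 0.4, -4.3]
opening: 0.16
grasp_force: 30.0
```

Call:
carry_out(
  deltas=[
    [[0,0,0.003,0,0,0,1],[0,0,0.006,0,0,0,1],[0,0,0.009,0,0,0,1],[0,0,0.012,0,0,0,1],[0,0,0.014,0,0,0,1],[0,0,0.014,0,0,0,1],[0,0,0.014,0,0,0,1],[0,0,0.014,0,0,0,1],[0,0,0.014,0,0,0,1],[0,0,0.014,0,0,0,1]],
  ],
)

```text
time_s: 14.77
position: [0.6201, 0.1811, 0.151]
tcp_rot: [[0.148, 0.989, 0.0], [0.989, -0.148, 0.0], [0.0, 0.0, -1.0]]
force: [-0.5, 0.7, -3.1]
opening: 0.161
grasp_force: 30.0
```

Call:
carry_out(
  deltas=[
    [[0,0.01,0.004,0,0,0,1],[0,0.03,0.004,0,0,0,1],[0,0.05,0.004,0,0,0,1],[0,0.065,0.004,0,0,0,1],[0,0.08,0.004,0,0,0,1],[0,0.09,0.004,0,0,0,1],[0,0.1,0.004,0,0,0,1],[0,0.105,0.004,0,0,0,1],[0,0.11,0.004,0,0,0,1],[0,0.11,0.004,0,0,0,1]],
  ],
)

```text
time_s: 15.6
position: [0.6346, 0.1789, 0.1511]
tcp_rot: [[0.149, 0.989, -0.004], [0.989, -0.149, 0.0], [-0.0, -0.004, -1.0]]
force: [-6.0, 1.3, 8.4]
opening: 0.161
grasp_force: 30.1
```

Call:
carry_out(
  deltas=[
    [[0,0.004,0,0,0,0,1],[0,0.008,0,0,0,0,1],[0,0.012,0,0,0,0,1],[0,0.016,0,0,0,0,1],[0,0.02,0,0,0,0,1],[0,0.023,0,0,0,0,1],[0,0.026,0,0,0,0,1],[0,0.027,0,0,0,0,1],[0,0.027,0,0,0,0,1],[0,0.027,0,0,0,0,1]],
  ],
)

```text
time_s: 16.43
position: [0.6406, 0.1783, 0.1509]
tcp_rot: [[0.149, 0.989, 0.0], [0.989, -0.149, 0.001], [0.001, 0.0, -1.0]]
force: [-4.6, 1.7, 4.7]
opening: 0.154
grasp_force: 30.0
```

Call:
carry_out(
  deltas=[
    [[0,0.003,0,0,0,0,1],[0,0.006,0,0,0,0,1],[0,0.009,0,0,0,0,1],[0,0.012,0,0,0,0,1],[0,0.015,0,0,0,0,1],[0,0.018,0,0,0,0,1],[0,0.02,0,0,0,0,1],[0,0.02,0,0,0,0,1],[0,0.02,0,0,0,0,1],[0,0.02,0,0,0,0,1]],
  ],
)

```text
time_s: 17.27
position: [0.6414, 0.1781, 0.1511]
tcp_rot: [[0.148, 0.989, -0.004], [0.989, -0.148, 0.001], [0.0, -0.004, -1.0]]
force: [-6.8, 1.6, 9.1]
opening: 0.163
grasp_force: 30.1
```

Call:
carry_out(
  deltas=[
    [[0,0.003,0,0,0,0,1],[0,0.006,0,0,0,0,1],[0,0.009,0,0,0,0,1],[0,0.012,0,0,0,0,1],[0,0.015,0,0,0,0,1],[0,0.015,0,0,0,0,1],[0,0.015,0,0,0,0,1],[0,0.015,0,0,0,0,1],[0,0.015,0,0,0,0,1],[0,0.015,0,0,0,0,1]],
  ],
)

```text
time_s: 18.1
position: [0.6423, 0.178, 0.1513]
tcp_rot: [[0.148, 0.989, -0.007], [0.989, -0.148, 0.001], [0.0, -0.007, -1.0]]
force: [-8.8, 2.1, 11.5]
opening: 0.158
grasp_force: 30.3
```

Call:
carry_out(
  deltas=[
    [[0,0,-0.004,0,0,0,1],[0,0.003,-0.008,0,0,0,1],[0,0.006,-0.008,0,0,0,1],[0,0.009,-0.008,0,0,0,1],[0,0.012,-0.008,0,0,0,1],[0,0.013,-0.008,0,0,0,1],[0,0.013,-0.008,0,0,0,1],[0,0.013,-0.008,0,0,0,1],[0,0.013,-0.008,0,0,0,1],[0,0.013,-0.008,0,0,0,1]],
  ],
)

```text
time_s: 18.93
position: [0.6435, 0.178, 0.1512]
tcp_rot: [[0.149, 0.989, -0.009], [0.989, -0.149, 0.002], [0.0, -0.009, -1.0]]
force: [-8.4, 2.7, 8.0]
opening: 0.157
grasp_force: 30.2
```

```bash
python3 - <<'E'
from h import *
tp=capture('top');sc=capture('scene');s=telemetry.read_state();print(s['position'],s['force'],s['moment'])
np.savez('p6.npz',sc=sc,tp=tp)
A=cv2.resize(sc[185:260,220:320],(400,300),interpolation=cv2.INTER_CUBIC)
B=cv2.resize(tp[135:195,215:295],(400,300),interpolation=cv2.INTER_CUBIC)
w=capture('wrist');D=cv2.resize(w[70:220,140:340],(400,300),interpolation=cv2.INTER_CUBIC)
E=cv2.resize(sc[170:215,220:280],(400,300),interpolation=cv2.INTER_CUBIC)
save('c6',np.vstack([np.hstack([A,B]),np.hstack([D,E])]))
E
```

```text
[0.64355425 0.17799777 0.15125197] [-8.8830897   2.37431283  6.62154445] [ 0.44665008  1.83032169 -0.2905064 ]
```

View pics/c6.png

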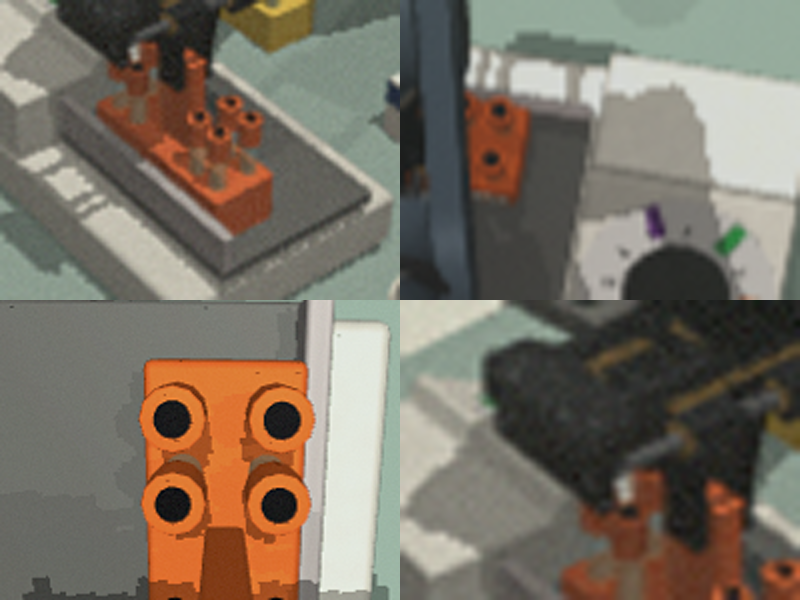

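The wrist view (lower left) shows the block's long side along the fence's inner face with no gap. Easing the pressure and releasing.

Call:
carry_out(
  deltas=[
    [[0,-0.01,-0.004,0,0,0,1],[0,-0.02,-0.006,0,0,0,1],[0,-0.022,-0.007,0,0,0,1],[0,-0.022,-0.007,0,0,0,-1],[0,-0.022,-0.007,0,0,0,-1],[0,-0.022,-0.007,0,0,0,-1],[0,-0.022,-0.007,0,0,0,-1],[0,-0.022,-0.007,0,0,0,-1],[0,-0.022,-0.007,0,0,0,-1],[0,-0.022,-0.007,0,0,0,-1]],
  ],
)

```text
time_s: 19.92
position: [0.6447, 0.1773, 0.1529]
tcp_rot: [[0.148, 0.989, 0.001], [0.989, -0.148, -0.0], [0.0, 0.001, -1.0]]
force: [-0.7, -0.8, 0.4]
opening: 0.603
grasp_force: 0.0
```

Call:
carry_out(
  deltas=[
    [[0,0,0,0,0,0,-1],[0,0,0,0,0,0,-1],[0,0,-0.1,0,0,0,-1],[0,0,-0.2,0,0,0,-1],[0,0,-0.3,0,0,0,-1],[0,0,-0.45,0,0,0,-1],[0,0,-0.6,0,0,0,-1],[0,0,-0.8,0,0,0,-1],[0,0,-0.95,0,0,0,-1],[0,0,-1,0,0,0,-1]],
  ],
)

```text
time_s: 20.75
position: [0.6464, 0.1777, 0.3074]
tcp_rot: [[0.148, 0.989, 0.008], [0.989, -0.148, 0.001], [0.002, 0.008, -1.0]]
force: [0.6, 0.4, 0.5]
opening: 0.998
grasp_force: 0.0
```

```bash
python3 - <<'E'
from h import *
print(np.round(camera_info('wrist')['mtx'],1).tolist(),camera_info('wrist')['k1'])
T=np.eye(4);c=C('wrist',T)
for o in(0,.02,.035,.05): print(o,proj(c,[[0,0,-o],[0,.0435,-o],[0,-.0435,-o],[.0095,.0435,-o]]).round(1).tolist())
s0=np.load('im0.npz')['a']; sc=capture('scene'); TT=pose(); tp=capture('top'); np.savez('p7.npz',sc=sc,tp=tp,T=TT)
for o in(0,.035):
  p=TT[:3,3]-o*TT[:3,2]; print(o,proj(C('scene'),[p+.0435*TT[:3,1],p-.0435*TT[:3,1]]).round(1).tolist())
h=sc.max(2)
for r in range(130,190,1): print(r,''.join('#' if v<60 else '.' for v in h[r,235:310]))
E
```

```text
[[318.1, 0.0, 252.3], [0.0, 318.1, 187.4], [0.0, 0.0, 1.0]] -0.03991333119794181
0 [[251.5, 214.9], [316.7, 214.9], [186.2, 214.9], [317.5, 201.3]]
0.02 [[251.4, 226.7], [323.1, 226.6], [179.7, 226.6], [324.1, 211.8]]
0.035 [[251.3, 237.1], [328.8, 237.0], [173.8, 237.0], [330.0, 221.2]]
0.05 [[251.2, 249.4], [335.5, 249.3], [167.0, 249.2], [336.9, 232.3]]
0 [[253.8, 175.3], [278.1, 165.3]]
0.035 [[254.0, 164.4], [278.6, 154.7]]
130 ###############.#####################.......########....##########.........
131 ##################################..........######......##########.........
132 ###############################.............###......#..##########.........
133 ############################......................####.######..............
134 ########..###############.......................#####.####.................
135 #########.###..#######.......................#######.......................
136 #####################.......................########.......................
137 #####################.................##....########.......................
138 ######################.
[... 3432 characters left out ...]
#####.......................................................
182 .......###############.....................................................
183 .......##################..................................................
184 ......####################.................................................
185 ......####################.................................................
186 .....####################..................................................
187 .....####################..................................................
188 ......##################...................................................
189 .......#################...................................................
```

The fingers' real ends lie about 35 mm short of the reported TCP; both cameras agree. I'll allow for that at the dial. Now measuring the dial from its colour marks.

```bash
cat >> h.py <<'E'
yaw=np.radians(-8.3); t=.5
MX=np.array([np.cos(yaw),np.sin(yaw),0]); MY=np.array([-np.sin(yaw),np.cos(yaw),0]); Z=np.array([0,0,1.])
N=-MX*np.sin(t)+Z*np.cos(t); U=MX*np.cos(t)+Z*np.sin(t); V=-MY   # face normal, up-slope, right
RNG={'p':((125,70,40),(150,255,255)),'g':((55,90,60),(80,255,255)),'o':((3,130,120),(16,255,255))}
def marks(im,box):
    x0,y0,x1,y1=box; s=cv2.cvtColor(im[y0:y1,x0:x1],cv2.COLOR_RGB2HSV); o={}
    for k,(a,b) in RNG.items():
        n,l,st,ce=cv2.connectedComponentsWithStats(cv2.inRange(s,a,b))
        L=sorted([(int(st[i,4]),(ce[i]+[x0,y0]).round(2).tolist()) for i in range(1,n)],reverse=True)[:2]
        o[k]=L
    return o
E
python3 - <<'E'
from h import *
z=np.load('im0.npz');ms=marks(z['a'],(222,170,262,202));mt=marks(z['b'],(245,165,300,215));print(ms,mt)
D=[]
for k,a in(('p',2.2),('g',3.2),('o',4.2)):
    if ms[k] and mt[k]:
        P,e=tri(C('scene'),ms[k][0][1],C('top'),mt[k][0][1]); print(k,P.round(4),round(e,4))
E
```

```text
{'p': [(3, [242.0, 192.0])], 'g': [(2, [233.5, 185.0]), (1, [236.0, 186.0])], 'o': [(2, [238.5, 183.0])]} {'p': [(12, [265.75, 179.25])], 'g': [(16, [280.5, 182.94])], 'o': [(16, [285.19, 196.06])]}
p [0.5877 0.0198 0.1216] 0.002
g [ 0.5783 -0.0273  0.122 ] 0.0029
o [ 0.5394 -0.0429  0.1035] 0.003
```

```bash
cat >> h.py <<'E'
def dialR(d):   # tool x along pointer at dial value d
    a=d-2.62; x=np.cos(a)*U+np.sin(a)*V; z=-N; return np.c_[x,np.cross(z,x),z]
E
python3 - <<'E'
from h import *
c=np.array([.5465,.005,.102]); print(delta(c+.14*N,dialR(.25))); print((c+.14*N).round(3))
E
```

```text
[-1.2377, -0.9295, 0.526, -0.0747, -0.0315, -0.1252]
[0.48  0.015 0.225]
```

Call:
carry_out(
  deltas=[
    [[-0.1,-0.1,0,0,0,0,-1],[-0.2,-0.2,0,-0.008,-0.003,-0.013,-1],[-0.35,-0.35,0,-0.017,-0.007,-0.028,-1],[-0.5,-0.5,0,-0.026,-0.011,-0.044,-1],[-0.65,-0.65,0,-0.035,-0.015,-0.06,-1],[-0.8,-0.75,0,-0.045,-0.019,-0.076,-1],[-0.9,-0.85,0,-0.054,-0.023,-0.09,-1],[-0.95,-0.9,0,-0.064,-0.027,-0.107,-1],[-1,-0.93,0,-0.0747,-0.0315,-0.1252,-1],[-1,-0.93,0,-0.0747,-0.0315,-0.1252,-1]],
  ],
)

```text
time_s: 21.68
position: [0.4769, 0.0497, 0.2978]
tcp_rot: [[-0.527, 0.713, 0.463], [0.78, 0.622, -0.069], [-0.337, 0.325, -0.884]]
force: [-0.4, -0.1, -0.2]
opening: 0.999
grasp_force: 0.0
```

```bash
python3 - <<'E'
from h import *
c=np.array([.5465,.005,.102]); T=pose(); print(T.round(3).tolist(),telemetry.read_state()['joint_positions'].round(1)); print(delta(c+.14*N,dialR(.25)))
print(proj(C('wrist',T),[c]))
w=capture('wrist'); print(marks(w,(0,0,512,384))); np.savez('w8.npz',im=w,T=T)
E
```

```text
[[-0.527, 0.713, 0.463, 0.477], [0.78, 0.622, -0.069, 0.05], [-0.337, 0.325, -0.884, 0.298], [0.0, 0.0, 0.0, 1.0]] [ -6.9  -0.5 114.2  -1.2  38.4 -43.8]
[-0.0296, -0.2879, 0.4557, -0.0016, -0.0014, 0.0004]
[[219.52621938 161.66943102]]
{'p': [(107, [256.09, 174.12])], 'g': [(1864, [187.34, 302.54]), (571, [247.08, 248.13])], 'o': [(2920, [363.02, 101.15]), (302, [406.73, 129.31])]}
```

Call:
carry_out(
  deltas=[
    [[0,-0.1,0.1,0,0,0,-1],[0,-0.2,0.2,0,0,0,-1],[0,-0.28,0.3,0,0,0,-1],[0,-0.28,0.4,0,0,0,-1],[0,-0.28,0.4,0,0,0,-1],[0,-0.28,0.4,0,0,0,-1],[0,-0.28,0.4,0,0,0,-1],[0,-0.28,0.4,0,0,0,-1],[0,-0.28,0.4,0,0,0,-1],[0,-0.28,0.4,0,0,0,-1]],
  ],
)

```text
time_s: 22.57
position: [0.4828, 0.0198, 0.2367]
tcp_rot: [[-0.523, 0.71, 0.472], [0.78, 0.621, -0.069], [-0.343, 0.332, -0.879]]
force: [0.8, 0.8, -0.4]
opening: 1.003
grasp_force: 0.0
```

```bash
python3 - <<'E'
from h import *
c=np.array([.5465,.005,.102]); T=pose(); z=np.load('w8.npz')
w=capture('wrist'); np.savez('w9.npz',im=w,T=T)
mk=[c+.048*(np.cos(a-2.62)*U+np.sin(a-2.62)*V) for a in(2.2,3.2,4.2,.2)]+[c]
for n,(im,TT) in{'w8':(z['im'],z['T']),'w9':(w,T)}.items():
    print(n,proj(C('wrist',TT),mk).round(1).tolist(),marks(im,(120,60,420,330)))
    m=(im.max(2)<50).astype(np.uint8); 
save('c9',np.hstack([z['im'][60:330,120:420],w[60:330,120:420]]) )
E
```

```text
w8 [[253.8, 175.1], [227.2, 196.4], [194.1, 186.2], [216.7, 124.3], [219.5, 161.7]] {'p': [(107, [256.09, 174.12])], 'g': [(1864, [187.34, 302.54]), (571, [247.08, 248.13])], 'o': [(2728, [360.5, 104.48]), (296, [406.46, 129.48])]}
w9 [[283.3, 181.3], [251.9, 205.8], [213.6, 194.2], [241.2, 122.2], [243.7, 165.8]] {'p': [(144, [285.81, 180.11])], 'g': [(2053, [191.46, 305.91]), (130, [252.97, 205.02])], 'o': [(1822, [385.03, 110.82]), (140, [213.66, 192.59])]}
```

View pics/c9.png

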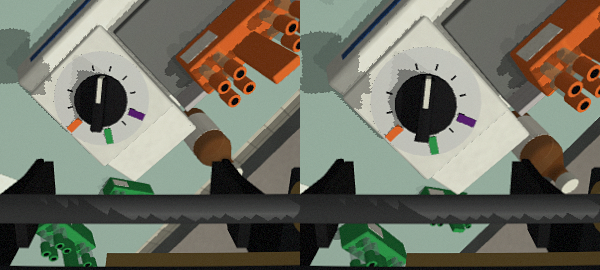

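The pointer bar stands nearly upright in the wrist picture: stripe at px (247,138)-(247,168) in the second view. The marks match the prediction within 2 px. Fitting.

```bash
python3 - <<'E'
from h import *
from scipy.optimize import least_squares
z8=np.load('w8.npz');z9=np.load('w9.npz');z0=np.load('im0.npz')
obs=[]
m8=marks(z8['im'],(180,150,280,210));m9=marks(z9['im'],(190,150,310,220));mt=marks(z0['b'],(245,165,300,215));print(m8)
for m,c,w in((m8,C('wrist',z8['T']),1),(m9,C('wrist',z9['T']),1),(mt,C('top'),2)):
    for k,a in(('p',2.2),('g',3.2),('o',4.2)):
        if m[k]: obs.append((c,m[k][0][1],a-2.62,w))
def f(q): return np.concatenate([w*(proj(c,q[:3]+q[3]*(np.cos(a+q[4])*U+np.sin(a+q[4])*V))[0]-p) for c,p,a,w in obs])
s=least_squares(f,[.5465,.005,.102,.048,0],loss='soft_l1');q=s.x;print(q.round(4),f(q).round(1))
c=q[:3]; cw=C('wrist',z9['T'])
# stripe pixels on plane 44 mm off the face
hs=cv2.cvtColor(z9['im'],cv2.COLOR_RGB2HSV); m=np.zeros(hs.shape[:2],np.uint8); m[132:172,238:256]=((hs[132:172,238:256,2]>120)&(hs[132:172,238:256,1]<90))
ys,xs=np.nonzero(m);n,l,st,ce=cv2.connectedComponentsWithStats(m);i=1+st[1:,4].argmax();ys,xs=np.nonzero(l==i);print(st[i])
o,d=ray(cw,np.c_[xs,ys]); p0=c+.044*N; P=o+d*(((p0-o)@N)/(d@N))[:,None]-p0
u,v=P@U,P@V; print('centroid r,ang',np.hypot(u.mean(),v.mean()),np.arctan2(v.mean(),u.mean())+2.62, [np.hypot(u,v).min(),np.hypot(u,v).max()])
dd=np.linalg.svd(np.c_[u-u.mean(),v-v.mean()])[2][0]; print('line ang',np.arctan2(dd[1],dd[0])+2.62)
E
```

```text
{'p': [(107, [256.09, 174.12])], 'g': [(99, [228.05, 195.59])], 'o': [(104, [193.97, 184.79])]}
[0.5466 0.0075 0.1011 0.0495 0.0137] [-0.4  0.2 -0.1  0.2 -0.   0.  -0.4  0.2 -0.2  0.1 -0.2  0.1 -1.3 -0.4
 -0.8 -0.6 -0.4  0. ]
[243 139   8  30 156]
centroid r,ang 0.019361470777278535 0.400286193519785 [np.float64(0.004867567707841582), np.float64(0.0335900178645245)]
line ang 3.50249376932749
```

```bash
python3 - <<'E'
from h import *
c=np.array([.5466,.0075,.1011]); print(delta(c-.015*N,dialR(.37)),delta(c+.05*N,dialR(.37)))
E
```

```text
[0.0225, -0.048, 1.1008, -0.0004, -0.0002, 0.0192] [0.0231, -0.049, 0.6675, -0.0004, -0.0002, 0.0192]
```

Call:
carry_out(
  deltas=[
    [[0.02,-0.04,0.05,0,0,0.01,-1],[0.022,-0.048,0.15,0,0,0.019,-1],[0.022,-0.048,0.25,0,0,0.019,-1],[0.022,-0.048,0.35,0,0,0.019,-1],[0.022,-0.048,0.45,0,0,0.019,-1],[0.022,-0.048,0.55,0,0,0.019,-1],[0.022,-0.048,0.6,0,0,0.019,-1],[0.022,-0.048,0.65,0,0,0.019,-1],[0.022,-0.048,0.67,0,0,0.019,-1],[0.022,-0.048,0.67,0,0,0.019,-1]],
  ],
)

```text
time_s: 23.45
position: [0.523, 0.0107, 0.1438]
tcp_rot: [[-0.435, 0.768, 0.47], [0.849, 0.524, -0.069], [-0.299, 0.369, -0.88]]
force: [-0.3, -0.3, -0.3]
opening: 1.002
grasp_force: 0.0
```

```bash
python3 - <<'E'
from h import *
c=np.array([.5466,.0075,.1011]); T=pose(); print(delta(c-.015*N,dialR(.37)),telemetry.read_state()['force'].round(1))
E
```

```text
[-0.002, 0.0051, 0.4258, -0.0006, -0.0004, 0.0001] [-0.3 -0.3 -0.3]
```

Call:
carry_out(
  deltas=[
    [[0,0,0.08,0,0,0,-1],[0,0.002,0.16,0,0,0,-1],[0,0.004,0.24,0,0,0,-1],[0,0.004,0.32,0,0,0,-1],[0,0.004,0.38,0,0,0,-1],[0,0.004,0.41,0,0,0,-1],[0,0.004,0.425,0,0,0,-1],[0,0.004,0.425,0,0,0,1],[0,0.004,0.425,0,0,0,1],[0,0.004,0.425,0,0,0,1]],
  ],
)

```text
time_s: 24.28
position: [0.5536, 0.0066, 0.0888]
tcp_rot: [[-0.435, 0.767, 0.472], [0.849, 0.524, -0.069], [-0.3, 0.37, -0.879]]
force: [-0.4, 0.1, -0.7]
opening: 0.855
grasp_force: 0.0
```

Call:
carry_out(
  deltas=[
    [[0,0,0,0,0,0,1],[0,0,0,0,0,0,1],[0,0,0,0,0,0,1],[0,0,0,0,0,0,1],[0,0,0,0,0,0,1],[0,0,0,0,0,0,1],[0,0,0,0,0,0,1],[0,0,0,0,0,0,1],[0,0,0,0,0,0,1],[0,0,0,0,0,0,1]],
  ],
)

```text
time_s: 25.12
position: [0.5533, 0.0065, 0.0881]
tcp_rot: [[-0.435, 0.768, 0.471], [0.849, 0.524, -0.069], [-0.3, 0.369, -0.88]]
force: [-0.1, -0.7, 0.0]
opening: 0.162
grasp_force: 30.0
```

Call:
carry_out(
  deltas=[
    [[0,0,0,0,0,0,1],[0,0,0,0,0,0,1],[0,0,0,0,0,0,1],[0,0,0,0,0,0,1],[0,0,0,0,0,0,1],[0,0,0,0,0,0,1],[0,0,0,0,0,0,1],[0,0,0,0,0,0,1],[0,0,0,0,0,0,1],[0,0,0,0,0,0,1]],
  ],
)

```text
time_s: 25.95
position: [0.5533, 0.0065, 0.0881]
tcp_rot: [[-0.435, 0.768, 0.471], [0.849, 0.524, -0.069], [-0.3, 0.369, -0.88]]
force: [-0.2, -0.4, -0.7]
opening: 0.159
grasp_force: 30.0
```

Bar gripped without side force. Turning clockwise.

Call:
carry_out(
  deltas=[
    [[0,0,0,0,0,0.015,1],[0,0,0,0,0,0.03,1],[0,0,0,0,0,0.045,1],[0,0,0,0,0,0.06,1],[0,0,0,0,0,0.075,1],[0,0,0,0,0,0.09,1],[0,0,0,0,0,0.105,1],[0,0,0,0,0,0.12,1],[0,0,0,0,0,0.135,1],[0,0,0,0,0,0.15,1]],
  ],
)

```text
time_s: 26.78
position: [0.5532, 0.0065, 0.0881]
tcp_rot: [[0.369, 0.802, 0.471], [0.921, -0.383, -0.07], [0.125, 0.459, -0.88]]
force: [-0.8, -1.1, -0.9]
opening: 0.157
grasp_force: 30.0
```

Call:
carry_out(
  deltas=[
    [[0,0,0,0,0,0.015,1],[0,0,0,0,0,0.03,1],[0,0,0,0,0,0.045,1],[0,0,0,0,0,0.06,1],[0,0,0,0,0,0.075,1],[0,0,0,0,0,0.09,1],[0,0,0,0,0,0.105,1],[0,0,0,0,0,0.12,1],[0,0,0,0,0,0.135,1],[0,0,0,0,0,0.15,1]],
  ],
)

```text
time_s: 27.62
position: [0.5532, 0.0065, 0.0881]
tcp_rot: [[0.865, 0.173, 0.471], [0.231, -0.97, -0.07], [0.445, 0.169, -0.88]]
force: [0.7, -0.4, -1.6]
opening: 0.159
grasp_force: 30.0
```

Call:
carry_out(
  deltas=[
    [[0,0,0,0,0,0.015,1],[0,0,0,0,0,0.03,1],[0,0,0,0,0,0.045,1],[0,0,0,0,0,0.06,1],[0,0,0,0,0,0.075,1],[0,0,0,0,0,0.09,1],[0,0,0,0,0,0.105,1],[0,0,0,0,0,0.12,1],[0,0,0,0,0,0.13,1],[0,0,0,0,0,0.13,1]],
  ],
)

```text
time_s: 28.45
position: [0.5532, 0.0066, 0.088]
tcp_rot: [[0.72, -0.51, 0.471], [-0.546, -0.835, -0.069], [0.428, -0.207, -0.88]]
force: [-1.1, 0.7, -1.2]
opening: 0.157
grasp_force: 30.0
```

```bash
python3 - <<'E'
from h import *
T=pose();x=T[:3,0];print('dial by tool',np.arctan2(x@V,x@U)+2.62,telemetry.read_state()['joint_positions'].round(1))
E
```

```text
dial by tool 3.072004645758173 [-12.   29.3 121.8  71.6   1.8  41.1]
```

The wrist is near its straight pose (q5≈2°), so q4 and q6 share the turn. I can continue in one grip.

Call:
carry_out(
  deltas=[
    [[0,0,0,0,0,0.01,1],[0,0,0,0,0,0.025,1],[0,0,0,0,0,0.04,1],[0,0,0,0,0,0.055,1],[0,0,0,0,0,0.07,1],[0,0,0,0,0,0.085,1],[0,0,0,0,0,0.1,1],[0,0,0,0,0,0.11,1],[0,0,0,0,0,0.12,1],[0,0,0,0,0,0.12,1]],
  ],
)

```text
time_s: 29.28
position: [0.5532, 0.0067, 0.088]
tcp_rot: [[0.177, -0.864, 0.471], [-0.969, -0.236, -0.069], [0.171, -0.444, -0.88]]
force: [-0.6, 0.1, -1.7]
opening: 0.158
grasp_force: 30.0
```

```bash
python3 - <<'E'
from h import *
T=pose();x=T[:3,0];a=np.arctan2(x@V,x@U)+2.62;print('dial by tool',a,(4.213-a)/2/np.pi,telemetry.read_state()['joint_positions'].round(1))
E
```

```text
dial by tool 3.824311596452239 0.061861680747123574 [-12.   29.3 121.8  71.6   1.8  84.2]
```

Call:
carry_out(
  deltas=[
    [[0,0,0,0,0,0.01,1],[0,0,0,0,0,0.02,1],[0,0,0,0,0,0.03,1],[0,0,0,0,0,0.04,1],[0,0,0,0,0,0.05,1],[0,0,0,0,0,0.055,1],[0,0,0,0,0,0.06,1],[0,0,0,0,0,0.062,1],[0,0,0,0,0,0.062,1],[0,0,0,0,0,0.062,1]],
  ],
)

```text
time_s: 30.12
position: [0.5533, 0.0067, 0.0881]
tcp_rot: [[-0.163, -0.867, 0.471], [-0.987, 0.148, -0.069], [-0.01, -0.476, -0.88]]
force: [-1.0, 0.3, -1.2]
opening: 0.157
grasp_force: 30.0
```

Call:
carry_out(
  deltas=[
    [[0,0,0,0,0,0,1],[0,0,0,0,0,0,1],[0,0,0,0,0,0,-1],[0,0,0,0,0,0,-1],[0,0,0,0,0,0,-1],[0,0,0,0,0,0,-1],[0,0,0,0,0,0,-1],[0,0,0,0,0,0,-1],[0,0,0,0,0,0,-1],[0,0,0,0,0,0,-1]],
  ],
)

```text
time_s: 30.95
position: [0.5534, 0.0066, 0.0882]
tcp_rot: [[-0.165, -0.867, 0.471], [-0.986, 0.15, -0.069], [-0.011, -0.476, -0.879]]
force: [0.2, 1.0, 0.7]
opening: 0.677
grasp_force: 0.0
```

Call:
carry_out(
  deltas=[
    [[0,0,0,0,0,0,-1],[0,0,0,0,0,0,-1],[0,0,0,0,0,0,-1],[0,0,-0.1,0,0,0,-1],[0,0,-0.25,0,0,0,-1],[0,0,-0.4,0,0,0,-1],[0,0,-0.55,0,0,0,-1],[0,0,-0.7,0,0,0,-1],[0,0,-0.85,0,0,0,-1],[0,0,-1,0,0,0,-1]],
  ],
)

```text
time_s: 31.78
position: [0.4783, 0.0087, 0.2172]
tcp_rot: [[-0.149, -0.868, 0.474], [-0.989, 0.14, -0.053], [-0.02, -0.477, -0.879]]
force: [0.8, -0.6, 0.0]
opening: 1.0
grasp_force: 0.0
```

```bash
python3 - <<'E'
from h import *
T=pose(); w=capture('wrist'); tp=capture('top');sc=capture('scene'); np.savez('w10.npz',im=w,T=T,tp=tp,sc=sc)
c=np.array([.5466,.0075,.1011]); 
A=cv2.resize(w,(400,300));B=cv2.resize(tp[120:240,160:320],(400,300),interpolation=cv2.INTER_CUBIC);D=cv2.resize(sc[120:270,180:380],(400,300),interpolation=cv2.INTER_CUBIC)
p=proj(C('wrist',T),[c])[0];print(p,T.round(3).tolist()); x,y=int(p[0]),int(p[1]); x=min(max(x,80),432);y=min(max(y,60),324)
E=cv2.resize(w[y-60:y+60,x-80:x+80],(400,300),interpolation=cv2.INTER_CUBIC)
save('c10',np.vstack([np.hstack([A,B]),np.hstack([D,E])]))
E
```

```text
[248.88420355 175.08332822] [[-0.149, -0.868, 0.474, 0.478], [-0.989, 0.14, -0.053, 0.009], [-0.02, -0.477, -0.879, 0.217], [0.0, 0.0, 0.0, 1.0]]
```

View pics/c10.png

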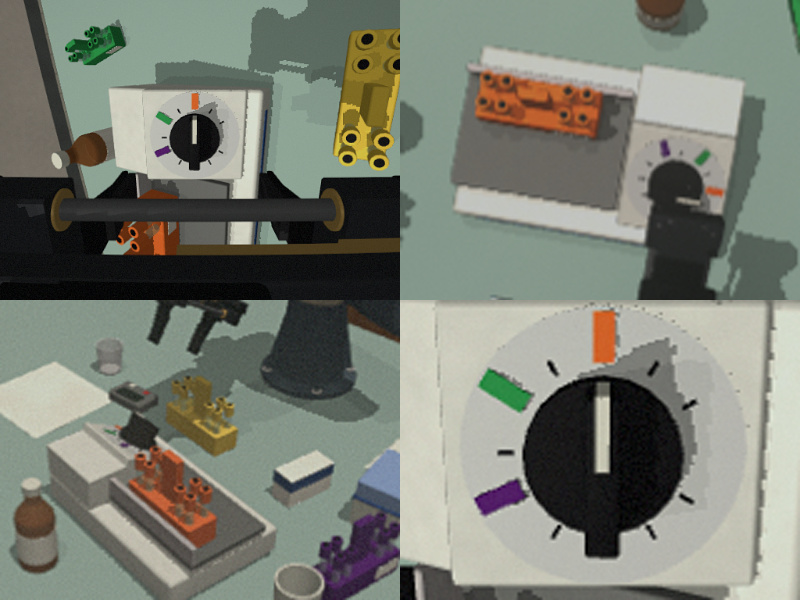

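The pointer stands on the orange mark: stripe at crop x≈602, mark at x≈604. The orange carrier lies along the fence, released, and the gripper is clear. Handing in.

```bash
python3 -c "
from h import *
print(job.hand_in())"
```

```text
the job is handed in; nothing more can be done
None
```

The orange carrier from the mat is on the deck, flush against the fence and released, the dial pointer is on the orange mark, and the job was handed in at about 32 s of the 67 s allowed; the judge's result was not shown.

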